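# Find the fullest staple tin by hefting

### The job

Three identical closed tins of carton staples stand in a row on the grey sorting board, and we need the fullest one for the stapler. Working from the robot's left to its right, lift each tin a few centimetres clear of the board and feel its weight for a moment, setting it back down upright on the board (never dropping it) before trying the next. Then finish while holding the heaviest tin up in the gripper, upright and still, at least 12 cm above the board, with the other two left standing on the board and the round cheese and the label roll at its sides left alone.

Things in the scene. Friction and masses are not known exactly. Their poses are not given: they have to be found in the camera images.
- board: fixed flat grey plastic sorting board, 200 x 460 x 15 mm (x, y, z of its own frame; y runs along the row of tins, turned up to 0.2 rad from the world's y); origin at the centre of its underside, on the bench; its top is 15 mm above the bench
- tin_left_center (a point): its centre, half-way up and on the axis: a stiff closed round bare-metal tin, 60 mm in diameter and 80 mm tall (centre 40 mm above its underside), upright with its z axis up, standing on the board as the leftmost (largest y) of three identical tins in a row (about 145 mm apart, at least 115 mm).
- tin_middle_center (a point): its centre, half-way up and on the axis: a stiff closed round bare-metal tin, 60 mm in diameter and 80 mm tall (centre 40 mm above its underside), upright with its z axis up, standing on the board as the middle one of three identical tins in a row (about 145 mm apart, at least 115 mm).
- tin_right_center (a point): its centre, half-way up and on the axis: a stiff closed round bare-metal tin, 60 mm in diameter and 80 mm tall (centre 40 mm above its underside), upright with its z axis up, standing on the board as the rightmost (smallest y) of three identical tins in a row (about 145 mm apart, at least 115 mm).
- tin_left: the same left tin, origin at the centre of its underside. It bears a firm grip (40 N). Its gross mass is hidden, 0.2 to 0.7 kg, with a rigid load that can shift 2 mm inside; the heaviest of the three, any one of them, is at least 0.13 kg heavier than the others
- tin_middle: the same middle tin, origin at the centre of its underside. It bears a firm grip (40 N). Its gross mass is hidden, 0.2 to 0.7 kg, with a rigid load that can shift 2 mm inside; the heaviest of the three, any one of them, is at least 0.13 kg heavier than the others
- tin_right: the same right tin, origin at the centre of its underside. It bears a firm grip (40 N). Its gross mass is hidden, 0.2 to 0.7 kg, with a rigid load that can shift 2 mm inside; the heaviest of the three, any one of them, is at least 0.13 kg heavier than the others
- cheese: bystander: loose yellow waxed round cheese, 90 mm across, 55 mm tall, on the bench to the right of the board; origin at the centre of its underside
- label_roll: bystander: loose upright roll of white labels, 76 mm outside and 38 mm inside diameter, 50 mm tall, on the bench to the left of the board; origin at the centre of its underside
Mind the look-alikes: they are no part of the job. Leave any red look-alike of the tin_middle alone.

How it is judged:
By the outcome, as a careful person would: the job done as asked, in the order asked, and still so for the second after the job is handed in, while the arm keeps its last pose, push and grip.
It also fails if it takes over 72 s, if anything falls off the work surface, if the arm or the gripper's body presses on something with over 40 N, if the wrist force passes 120 N, or if a joint passes its speed limit or range.

### The arm

A 7-joint arm with a two-finger parallel gripper is mounted at the origin on the work surface. World frame = base frame: x ahead of the robot, y to its left, z up, the work surface at z = 0. Lengths are in mm, angles in degrees, forces in N, time in s.
With the tool pointing down it reaches from about 400 to 850 mm from the base axis. Payload 6.9 kg.
Tool frame: the origin (TCP) lies midway between the tips of the shut fingers; the grasp point (between the pads) lies 19 mm behind it (r.grasp_offset is the z of the grasp point in the tool frame, in mm); z points along the fingers, y is the line along which they close (so a half turn about z gives the same grasp; the last joint's range is limited). The gripper opens to 85 mm and grips with 20 to 120 N. Pads are 22 mm wide; open, the fingers measure 114 mm over their backs; the gripper's body (76 mm by 85 mm) begins 54 mm behind the grasp point. The pads swing forward as they close: fully open they stand 13 mm farther back than shut.
Start: joints at [-70.101, 29.078, -13.613, 85.955, 7.202, 65.827, -8.869], TCP at [149.676, 606.802, 231.275] pointing down, gripper open.
Joint ranges: [-176.47, 176.47], [-13.61, 117.27], [-81.72, 77.17], [0.22, 143.17], [-87.28, 267.28], [10, 112.55], [-165.47, 165.47]. Speed limits (degrees/s): [136.94, 136.94, 180, 180, 180, 180, 180].

### API

Orientations are given as [roll, pitch, yaw] about the fixed x, y, z axes, in that order (R = Rz(yaw) Ry(pitch) Rx(roll)).
In Python, from cell import r, snapshot gives the robot as it stands.
- The arm moves only by the tool arm_command, never from a script. Its argument "commands" is a list of rows, each a list of 5 numbers: the shift along the tool's x, y, z in units of 40 mm (1.0 is 40 mm), then the turn about the tool's z in units of 8 degrees (1.0 is 8 degrees), then the opening in per cent of the stroke, from 0 (shut) to 100 (fully open). A call has 1 to 20 rows; each row is the pose to reach, as a shift and turn from the pose commanded when the call began, along the tool's axes at that moment; what a row does not reach only later rows make up. A row lasts 1/8 s, in which the tool goes at most 62.5 mm and 10.7 degrees, less where a joint would pass 70% of its speed; a pose out of reach is approached as far as the arm can. A call with a gripper value outside its range is refused whole. The fingers move at their own pace and stop on an object; "force" is the grip in N (left out, the last holds). Time passes only in rows, so rows that repeat a pose let the fingers close. It gives the time, the measured TCP pose, the force, the opening and the grip force at its end, in the units of the state.
- r.get_state(): the state, without advancing time (a new reading comes with each control period).
- snapshot(name): name is "scene" or "side" or "wrist"; returns a dict with "color" (420x560x3 uint8, blue, green, red), "range_z" (420x560 float32, mm along the optical axis (not along the pixel's ray), 0 where there is no reading), "intrinsics" (3x3 intrinsics, pixels), "rvec" (rotation vector, rad) and "tvec" (3), from world to camera coordinates, as OpenCV has them. Camera axes: x right, y down, z forward; pixel columns grow to the right and rows downward; lengths in mm; the calibration is good to about 2 mm. A picture is of the moment at which its call begins.
- r.close_job(): hands the job in; it is judged then, once.
The state is a dict: "time": time; "joints": joint angles; "qd": joint speeds; "effort": joint torques, N m; "tool_pos": TCP position; "eef_rot": TCP orientation; "ft_force": force on the tool from outside, world axes, zero at the start; "ft_torque": the same for the moment, N m; "grip_width": opening from 0.0 (shut) to 1.0 (fully open); "finger_force": force on a finger pad.
Only numpy, scipy, OpenCV 4.12 (cv2) and the standard library are available. Lean on these libraries where they do the work, as an engineer would, in place of code of your own. Each camera call takes 0.05 s, during which the arm holds its last target. There are 200 camera calls.

## Working session

There is one attempt and no reset: what is moved stays moved. The work goes in short steps, Python scripts to look and compute and a tool call to move; the robot and the scene stay as the last step left them, time stands still between calls to the robot, and variables do not carry over. Pictures are saved under pics/ and viewed, at most 10 in all, crops included, and the job is handed in when it is done.

Besides the shell and the picture viewer there is one more tool, called after "Emit:" as name(argument=value, ...) on one line, values as JSON. arm_command: Moves the arm, as the interface text tells. Its arguments: {"type":"object","properties":{"commands":{"type":"array","items":{"type":"array","items":{"type":"number"}}},"force":{"type":"number"}},"required":["commands"]}

```bash
mkdir -p pics
cat > h.py <<'E'
import numpy as np,cv2
from cell import r,snapshot
def cloud(s):
    K=s["intrinsics"];z=s["range_z"];v,u=np.mgrid[:420,:560]
    p=np.stack([(u-K[0,2])*z/K[0,0],(v-K[1,2])*z/K[1,1],z],-1)
    R=cv2.Rodrigues(np.array(s["rvec"]))[0]
    w=(p-np.ravel(s["tvec"]))@R
    w[z==0]=np.nan
    return w
E
python3 - <<'E'
from h import *
a=[]
for n in("scene","side"):
    s=snapshot(n);a.append(s["color"]);np.save(n+".npy",cloud(s));cv2.imwrite(f"pics/{n}0.png",s["color"])
    w=cloud(s);m=((w[...,2]>83)&(w[...,2]<105)).astype(np.uint8)
    k,l,st,c=cv2.connectedComponentsWithStats(m)
    for i in range(1,k):
        if st[i,4]>60:
            q=w[l==i];print(n,c[i].round(),st[i,4],q.min(0).round(),q.max(0).round(),np.median(q,0).round(),s["color"][l==i].mean(0).round())
print(r.get_state())
E
```

```text
scene [176.   1.] 103 [-1646.  -295.    83.] [-1589.   -44.   104.] [-1619.  -206.    90.] [151. 154. 157.]
scene [10. 14.] 82 [-1659. -1200.    83.] [-1590. -1075.   105.] [-1621. -1141.    94.] [146. 149. 152.]
scene [392.  36.] 125 [-757.  770.   83.] [-661.  902.  105.] [-692.  815.   94.] [80. 80. 80.]
scene [331.  44.] 344 [-697.  312.   83.] [-652.  700.  105.] [-674.  504.   94.] [118. 124. 124.]
scene [229.  58.] 114 [-666.  -49.   83.] [-607.   64.  105.] [-628.    2.   94.] [13. 12. 13.]
scene [538.  72.] 252 [-314. 1240.   83.] [  16. 1264.  105.] [-131. 1251.   94.] [92. 98. 98.]
scene [250. 129.] 213 [ -3. -70.  83.] [ 78.  70. 105.] [ 60. -13.  94.] [32. 50. 50.]
scene [448. 146.] 584 [177. 499.  83.] [402. 816. 105.] [336. 576.  94.] [116. 121. 118.]
scene [316. 199.] 266 [461.  81.  83.] [529. 143. 100.] [503. 110.  94.] [132. 131. 132.]
scene [267. 202.] 269 [443. -60.  84.] [506.   0. 100.] [481. -30.  94.] [133. 132. 133.]
scene [213. 218.] 297 [ 481. -219.   83.] [ 543. -160.  100.] [ 518. -190.   94.] [133. 132. 133.]
side [94.  6.] 246 [ 761. 1777.   83.] [1053
[... 787 characters left out ...]
me': 0.1, 'joints': array([-70.10355736,  29.11961433, -13.61078453,  86.00200827,
         7.20125688,  65.82493022,  -8.86951163]), 'qd': array([ 0.03564701, -0.06408818, -0.04624666, -0.13761022, -0.15850177,
        0.06632404,  0.03937845]), 'effort': array([-5.07973105e-03, -6.21843696e+01, -2.19452061e+00, -2.50205237e+01,
        1.25617941e-02,  7.93940853e-03, -2.71381407e-05]), 'tool_pos': array([149.58135121, 606.39362654, 230.53518686]), 'eef_rot': array([-1.79912130e+02,  3.18932309e-05,  1.66149452e+02]), 'ft_force': array([-0.10626134, -0.86204825,  0.57441052]), 'ft_torque': array([-0.01800212,  0.03839246, -0.01707989]), 'finger_force': 0.0, 'grip_width': 0.998459342324332}
```

View pics/scene0.png

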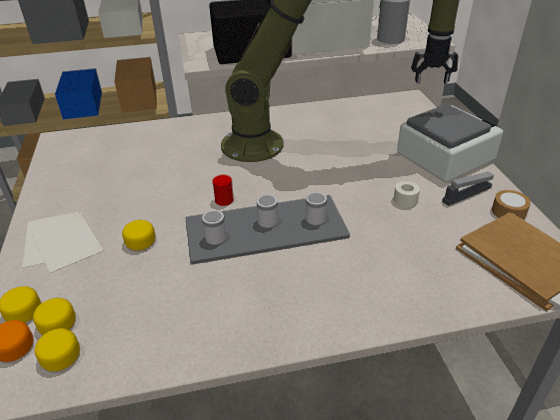

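View pics/side0.png

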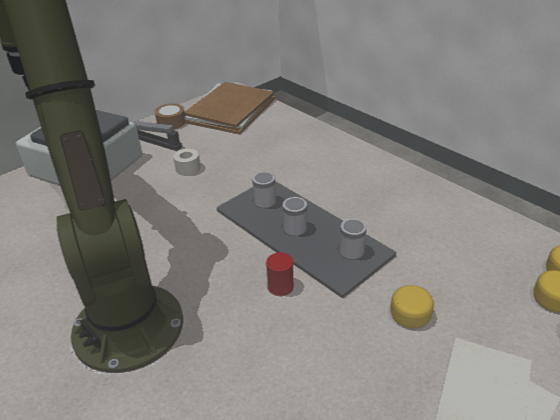

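```bash
cat >> h.py <<'E'
def need(x,y,z):
    "commanded shift from the measured pose to world x,y,z in tool units"
    from scipy.spatial.transform import Rotation as Ro
    s=r.get_state();R=Ro.from_euler('xyz',s["eef_rot"],degrees=True)
    return (R.inv().apply(np.array([x,y,z])-s["tool_pos"])/40).round(3)
E
python3 - <<'E'
from h import *
from scipy.optimize import least_squares
C={}
for n in("scene","side"):
    w=np.load(n+".npy")
    for k,g in dict(L=(494,112),M=(473,-30),R=(511,-190)).items():
        d=np.hypot(w[...,0]-g[0],w[...,1]-g[1])
        q=w[(d<50)&(w[...,2]>25)&(w[...,2]<88)]       # side wall only: distance to axis = 30
        f=least_squares(lambda c:np.hypot(*(q[:,:2]-c).T)-30,g,loss="soft_l1")
        t=w[(d<25)&(w[...,2]>85)]
        print(n,k,f.x.round(1),len(q),"res",np.abs(f.fun).mean().round(1),"top z",np.median(t[:,2]).round(1));C.setdefault(k,[]).append(f.x)
    im=cv2.imread(f"pics/{n}0.png");hs=cv2.cvtColor(im,cv2.COLOR_BGR2HSV).astype(int)
    m=(hs[...,1]>150)&((hs[...,0]<8)|(hs[...,0]>172))&(np.abs(w[...,0]-400)<150)&(np.abs(w[...,1])<300)
    print("red",w[m].min(0).round(),w[m].max(0).round())
    m=(hs[...,1]>150)&(hs[...,0]>18)&(hs[...,0]<35)&(np.abs(w[...,0]-500)<150)&(np.abs(w[...,1]+330)<120)
    print("cheese",w[m].min(0).round(),w[m].max(0).round())
    m=(w[...,2]>12)&(w[...,2]<18)&(np.abs(w[...,0]-500)<200)&(np.abs(w[...,1])<300);print("board z",np.median(w[m][:,2]),cv2.minAreaRect(w[m][:,:2].astype(np.float32)))
for k in C:
    c=np.mean(C[k],0);print(k,c.round(1),"above z150",need(*c,150))
im=cv2.imread("pics/scene0.png")[160:270,170:360];cv2.imwrite("pics/crop.png",cv2.resize(im,None,fx=4,fy=4))
E
```

```text
scene L [494.5 112.3] 340 res 1.6 top z 95.0
scene M [472.3 -29.6] 339 res 1.4 top z 94.8
scene R [ 510.1 -189.7] 366 res 1.4 top z 95.1
red [ 287. -172.   -2.] [ 353. -114.   86.]
cheese [ 422. -447.    4.] [ 510. -359.   60.]
board z 14.495522804214115 ((455.3304138183594, -39.84613037109375), (269.9017639160156, 458.1036682128906), 0.5198797583580017)
side L [494.7 114. ] 414 res 1.6 top z 97.4
side M [472.8 -27.7] 441 res 1.4 top z 97.2
side R [ 510.3 -187.6] 495 res 1.2 top z 97.0
red [ 287. -171.   77.] [ 346. -115.   87.]
cheese [ 461. -406.   52.] [ 494. -366.   57.]
board z 15.948337025562878 ((443.2035217285156, -38.52290344238281), (286.29779052734375, 463.27569580078125), 0.5097655057907104)
L [494.6 113.2] above z150 [-11.327  -9.904   2.029]
M [472.5 -28.7] above z150 [-11.64  -13.479   2.034]
R [ 510.2 -188.7] above z150 [-13.511 -17.138   2.04 ]
```

View pics/crop.png

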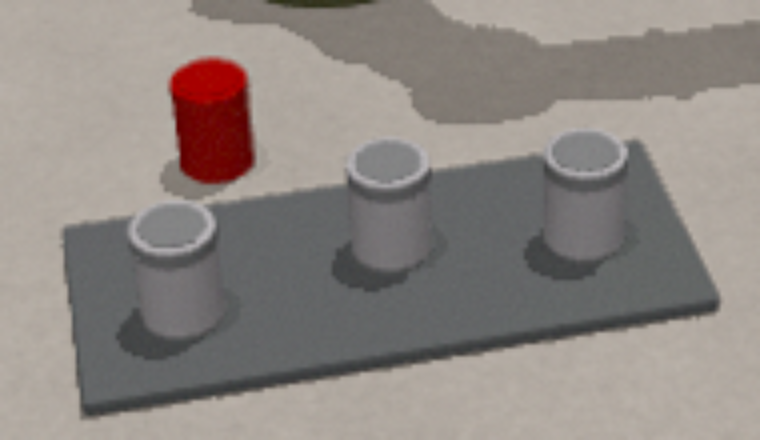

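Candidates (scene picture): grey tins on the board at (316,207) left, (267,210) middle and (213,226) right. The red can at (223,190) stands off the board, so it is the look-alike and stays put. The crop confirms this. Heights, about 95 mm to the top, and spacings of 143 and 164 mm fit the description.

Emit:
arm_command(commands=[[-0.5,-0.45,0,0,100],[-1.5,-1.3,0,0,100],[-2.5,-2.2,0,0,100],[-3.6,-3.15,0,0,100],[-4.7,-4.1,0,0,100],[-5.8,-5.1,0,0,100],[-6.9,-6.05,0,0,100],[-8,-7,0,0,100],[-9,-7.9,0,0,100],[-10,-8.75,0,0,100],[-10.8,-9.4,0.2,0,100],[-11.2,-9.8,0.6,0,100],[-11.33,-9.9,1.0,0,100],[-11.33,-9.9,1.5,0,100],[-11.33,-9.9,1.5,0,100],[-11.33,-9.9,1.5,0,100]], force=35)

```text
time: 2.1
tool_pos: [495.0, 114.0, 171.8]
eef_rot: [180.0, 0.0, 166.2]
ft_force: [-0.3, -0.2, -0.1]
grip_width: 1.002
finger_force: 0.0
```

Run:
```python
from h import *
s=r.get_state();print(need(494.6,113.2,40),s["tool_pos"],s["eef_rot"],s["ft_force"],s["joints"],r.grasp_offset)
```

```text
[ 0.006 -0.022  3.294] [495.00307481 113.98009123 171.75811893] [1.79993674e+02 1.19857257e-02 1.66163377e+02] [-0.34865905 -0.24576328 -0.13855412] [-13.11109118  22.07485     -3.66008638 108.47922685   1.80913193
  49.48720037  58.48471141] -18.700000000000003
```

Emit:
arm_command(commands=[[0,-0.02,0.5,0,100],[0,-0.02,1.1,0,100],[0,-0.02,1.7,0,100],[0,-0.02,2.2,0,100],[0,-0.02,2.6,0,100],[0,-0.02,2.9,0,100],[0,-0.02,3.1,0,100],[0,-0.02,3.2,0,100],[0,-0.02,3.27,0,100],[0,-0.02,3.27,0,100]])

```text
time: 3.35
tool_pos: [494.7, 113.0, 40.6]
eef_rot: [180.0, 0.0, 166.1]
ft_force: [0.2, 0.3, -0.1]
grip_width: 0.999
finger_force: 0.0
```

Emit:
arm_command(commands=[[0,0,0,0,80],[0,0,0,0,75],[0,0,0,0,70],[0,0,0,0,65],[0,0,0,0,50],[0,0,0,0,50],[0,0,0,0,50],[0,0,0,0,50]], force=35)

```text
time: 4.35
tool_pos: [494.7, 112.8, 41.0]
eef_rot: [-180.0, 0.0, 166.1]
ft_force: [-1.3, -1.5, 6.0]
grip_width: 0.697
finger_force: 36.4
```

Emit:
arm_command(commands=[[0,0,-0.1,0,50],[0,0,-0.25,0,50],[0,0,-0.5,0,50],[0,0,-0.8,0,50],[0,0,-1.1,0,50],[0,0,-1.25,0,50],[0,0,-1.3,0,50],[0,0,-1.3,0,50],[0,0,-1.3,0,50],[0,0,-1.3,0,50],[0,0,-1.3,0,50],[0,0,-1.3,0,50],[0,0,-1.3,0,50],[0,0,-1.3,0,50],[0,0,-1.3,0,50],[0,0,-1.3,0,50]])

```text
time: 6.35
tool_pos: [494.7, 113.0, 92.5]
eef_rot: [-180.0, -0.0, 166.1]
ft_force: [0.2, -0.5, -3.6]
grip_width: 0.696
finger_force: 38.7
```

Run:
```python
from h import *
f=[]
for i in range(5): snapshot("side") if i<4 else 0; f.append(r.get_state()["ft_force"])
print(np.round(f,2), r.get_state()["ft_torque"],r.get_state()["effort"])
s=snapshot("scene");cv2.imwrite("pics/l.png",s["color"])
```

```text
[[-0.14  0.11 -3.87]
 [-1.23 -0.47 -3.95]
 [-0.28 -0.57 -3.81]
 [-0.32  0.76 -4.66]
 [-0.32  0.76 -4.66]] [-0.02287796 -0.03981046  0.0006884 ] [ 1.09948513e-03 -5.51475620e+01  2.61649601e-01 -1.78616863e+01
  9.97967902e-03  3.38002079e-03 -4.51186975e-05]
```

View pics/l.png

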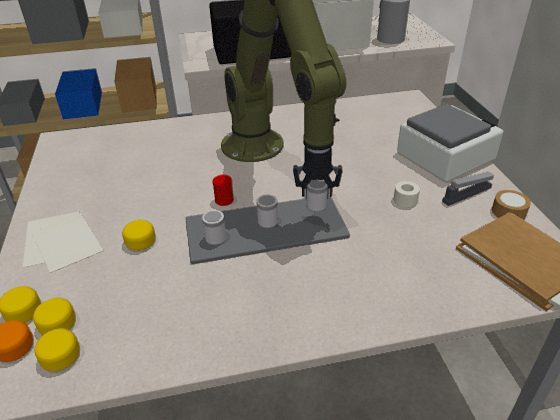

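The left tin is clear of the board at about (317,195) and upright. Its weight reads about 4.0 N. I'll set it down gently.

Emit:
arm_command(commands=[[0,0,0.2,0,50],[0,0,0.5,0,50],[0,0,0.8,0,50],[0,0,1.0,0,50],[0,0,1.1,0,50],[0,0,1.17,0,50],[0,0,1.22,0,50],[0,0,1.26,0,50],[0,0,1.29,0,50],[0,0,1.3,0,50],[0,0,1.3,0,50],[0,0,1.3,0,50],[0,0,1.3,0,50]])

```text
time: 8.22
tool_pos: [494.8, 113.1, 41.0]
eef_rot: [180.0, 0.0, 166.1]
ft_force: [-1.2, -0.9, 6.2]
grip_width: 0.704
finger_force: 39.3
```

Emit:
arm_command(commands=[[0,0,0,0,75],[0,0,0,0,85],[0,0,0,0,100],[0,0,0,0,100],[0,0,0,0,100],[0,0,-0.2,0,100],[0,0,-0.6,0,100],[0,0,-1.2,0,100],[0,0,-2,0,100],[0,0,-2.7,0,100],[0,0,-3.2,0,100],[-0.05,-0.4,-3.3,0,100],[-0.1,-1.2,-3.3,0,100],[-0.2,-2.1,-3.3,0,100],[-0.27,-3,-3.3,0,100],[-0.31,-3.45,-3.3,0,100],[-0.31,-3.57,-3.3,0,100],[-0.31,-3.57,-3.3,0,100],[-0.31,-3.57,-3.3,0,100]])

```text
time: 10.6
tool_pos: [472.5, -27.7, 172.3]
eef_rot: [180.0, -0.0, 166.2]
ft_force: [-0.2, 0.2, 0.1]
grip_width: 1.0
finger_force: 0.0
```

Run:
```python
from h import *
print(need(472.5,-28.7,41))
w=cloud(snapshot("scene"));d=np.hypot(w[...,0]-494.6,w[...,1]-113);t=w[(d<40)&(w[...,2]>85)&(w[...,2]<110)]
print(len(t),t.min(0).round(),t.max(0).round())
```

```text
[-0.006 -0.025  3.284]
257 [467.  83.  85.] [531. 142. 101.]
```

Left tin is standing as before. On to the middle one.

Emit:
arm_command(commands=[[0,-0.02,0.5,0,100],[0,-0.02,1.1,0,100],[0,-0.02,1.7,0,100],[0,-0.02,2.2,0,100],[0,-0.02,2.6,0,100],[0,-0.02,2.9,0,100],[0,-0.02,3.1,0,100],[0,-0.02,3.2,0,100],[0,-0.02,3.28,0,100],[0,-0.02,3.28,0,100],[0,-0.02,3.28,0,80],[0,-0.02,3.28,0,75],[0,-0.02,3.28,0,70],[0,-0.02,3.28,0,65],[0,-0.02,3.28,0,50],[0,-0.02,3.28,0,50],[0,-0.02,3.28,0,50],[0,-0.02,3.28,0,50]])

```text
time: 12.9
tool_pos: [472.4, -29.6, 41.8]
eef_rot: [-180.0, 0.0, 166.1]
ft_force: [-0.9, -1.2, 5.9]
grip_width: 0.703
finger_force: 36.4
```

Emit:
arm_command(commands=[[0,0,-0.1,0,50],[0,0,-0.25,0,50],[0,0,-0.5,0,50],[0,0,-0.8,0,50],[0,0,-1.1,0,50],[0,0,-1.25,0,50],[0,0,-1.3,0,50],[0,0,-1.3,0,50],[0,0,-1.3,0,50],[0,0,-1.3,0,50],[0,0,-1.3,0,50],[0,0,-1.3,0,50],[0,0,-1.3,0,50],[0,0,-1.3,0,50],[0,0,-1.3,0,50],[0,0,-1.3,0,50]])

```text
time: 14.9
tool_pos: [472.3, -29.4, 93.3]
eef_rot: [-180.0, 0.0, 166.1]
ft_force: [0.5, 0.5, -6.3]
grip_width: 0.701
finger_force: 39.3
```

Run:
```python
from h import *
f=[]
for i in range(5): snapshot("side"); f.append(r.get_state()["ft_force"][2])
print(np.round(f,2), r.get_state()["effort"],r.get_state()["grip_width"])
```

```text
[-6.76 -6.65 -6.66 -5.66 -6.48] [-2.40339286e-03 -5.22083509e+01  5.43044340e-01 -1.72871894e+01
  9.92370886e-03  2.74018581e-03 -3.94139454e-05] 0.7044326378050723
```

Middle reads about 6.4 N (0.65 kg). I'll set it down and weigh the right one.

Emit:
arm_command(commands=[[0,0,0.2,0,50],[0,0,0.5,0,50],[0,0,0.8,0,50],[0,0,1.0,0,50],[0,0,1.1,0,50],[0,0,1.17,0,50],[0,0,1.22,0,50],[0,0,1.26,0,50],[0,0,1.29,0,50],[0,0,1.3,0,50],[0,0,1.3,0,50],[0,0,1.3,0,50],[0,0,1.3,0,50]])

```text
time: 16.77
tool_pos: [472.5, -29.4, 41.8]
eef_rot: [180.0, 0.0, 166.1]
ft_force: [-2.8, 0.0, 6.5]
grip_width: 0.7
finger_force: 40.1
```

Emit:
arm_command(commands=[[0,0,0,0,75],[0,0,0,0,85],[0,0,0,0,100],[0,0,0,0,100],[0,0,0,0,100],[0,0,-0.2,0,100],[0,0,-0.6,0,100],[0,0,-1.2,0,100],[0,0,-2,0,100],[0,0,-2.7,0,100],[0,0,-3.2,0,100],[-0.2,-0.4,-3.3,0,100],[-0.6,-1.2,-3.3,0,100],[-1.1,-2.1,-3.3,0,100],[-1.55,-3,-3.3,0,100],[-1.8,-3.5,-3.3,0,100],[-1.87,-3.65,-3.3,0,100],[-1.87,-3.65,-3.3,0,100],[-1.87,-3.65,-3.3,0,100]])

```text
time: 19.15
tool_pos: [509.9, -187.6, 173.4]
eef_rot: [180.0, -0.0, 166.2]
ft_force: [-0.7, 0.2, 0.5]
grip_width: 1.0
finger_force: 0.0
```

Run:
```python
from h import *
print(need(510.2,-188.7,41))
w=cloud(snapshot("scene"))
for c in((494.6,113),(472.5,-29)):
    d=np.hypot(w[...,0]-c[0],w[...,1]-c[1]);t=w[(d<40)&(w[...,2]>85)&(w[...,2]<110)]
    print(len(t),t.min(0).round(),t.max(0).round())
```

```text
[-0.014 -0.027  3.311]
255 [463.  83.  85.] [528. 143. 100.]
257 [442. -59.  85.] [506.   1.  99.]
```

Emit:
arm_command(commands=[[0,-0.02,0.5,0,100],[-0.01,-0.02,1.1,0,100],[-0.01,-0.02,1.7,0,100],[-0.01,-0.02,2.2,0,100],[-0.01,-0.02,2.6,0,100],[-0.01,-0.02,2.9,0,100],[-0.01,-0.02,3.1,0,100],[-0.01,-0.02,3.22,0,100],[-0.01,-0.02,3.3,0,100],[-0.01,-0.02,3.3,0,100],[-0.01,-0.02,3.3,0,80],[-0.01,-0.02,3.3,0,75],[-0.01,-0.02,3.3,0,70],[-0.01,-0.02,3.3,0,65],[-0.01,-0.02,3.3,0,50],[-0.01,-0.02,3.3,0,50],[-0.01,-0.02,3.3,0,50],[-0.01,-0.02,3.3,0,50]])

```text
time: 21.45
tool_pos: [510.3, -190.1, 41.8]
eef_rot: [-180.0, 0.0, 166.1]
ft_force: [-1.7, 0.5, 6.5]
grip_width: 0.698
finger_force: 36.8
```

Emit:
arm_command(commands=[[0,0,-0.1,0,50],[0,0,-0.25,0,50],[0,0,-0.5,0,50],[0,0,-0.8,0,50],[0,0,-1.1,0,50],[0,0,-1.25,0,50],[0,0,-1.3,0,50],[0,0,-1.3,0,50],[0,0,-1.3,0,50],[0,0,-1.3,0,50],[0,0,-1.3,0,50],[0,0,-1.3,0,50],[0,0,-1.3,0,50],[0,0,-1.3,0,50],[0,0,-1.3,0,50],[0,0,-1.3,0,50]])

```text
time: 23.45
tool_pos: [510.2, -189.9, 93.3]
eef_rot: [-180.0, -0.0, 166.1]
ft_force: [-0.3, -1.0, -2.7]
grip_width: 0.695
finger_force: 38.3
```

Run:
```python
from h import *
f=[]
for i in range(5): snapshot("side"); f.append(r.get_state()["ft_force"][2])
print(np.round(f,2),r.get_state()["grip_width"])
```

```text
[-2.36 -2.45 -2.94 -1.44 -2.23] 0.6991821679943071
```

Right reads about 2.3 N, so the middle tin is clearly the heaviest. I'll set the right one down and go back to the middle.

Emit:
arm_command(commands=[[0,0,0.2,0,50],[0,0,0.5,0,50],[0,0,0.8,0,50],[0,0,1.0,0,50],[0,0,1.1,0,50],[0,0,1.17,0,50],[0,0,1.22,0,50],[0,0,1.26,0,50],[0,0,1.29,0,50],[0,0,1.3,0,50],[0,0,1.3,0,50],[0,0,1.3,0,50],[0,0,1.3,0,50]])

```text
time: 25.32
tool_pos: [510.3, -190.0, 41.8]
eef_rot: [-180.0, 0.0, 166.1]
ft_force: [-1.7, 0.6, 6.8]
grip_width: 0.696
finger_force: 38.7
```

Emit:
arm_command(commands=[[0,0,0,0,75],[0,0,0,0,85],[0,0,0,0,100],[0,0,0,0,100],[0,0,0,0,100],[0,0,-0.2,0,100],[0,0,-0.6,0,100],[0,0,-1.2,0,100],[0,0,-2,0,100],[0,0,-2.7,0,100],[0,0,-3.2,0,100],[0.2,0.4,-3.3,0,100],[0.6,1.2,-3.3,0,100],[1.1,2.1,-3.3,0,100],[1.55,3,-3.3,0,100],[1.8,3.5,-3.3,0,100],[1.88,3.67,-3.3,0,100],[1.88,3.67,-3.3,0,100],[1.88,3.67,-3.3,0,100]])

```text
time: 27.7
tool_pos: [472.4, -30.4, 173.2]
eef_rot: [-180.0, 0.0, 166.1]
ft_force: [-0.1, -0.8, 0.5]
grip_width: 0.999
finger_force: 0.0
```

Run:
```python
from h import *
print(need(472.5,-29.4,41.5))
w=cloud(snapshot("scene"))
for c in((494.6,113),(472.5,-29),(510,-189)):
    d=np.hypot(w[...,0]-c[0],w[...,1]-c[1]);t=w[(d<40)&(w[...,2]>85)&(w[...,2]<110)]
    print(len(t),t.min(0).round(),t.max(0).round())
```

```text
[3.000e-03 2.600e-02 3.293e+00]
252 [464.  83.  85.] [531. 142. 101.]
260 [441. -59.  85.] [510.   1. 101.]
287 [ 479. -219.   85.] [ 545. -160.  100.]
```

Emit:
arm_command(commands=[[0,0.02,0.5,0,100],[0,0.02,1.1,0,100],[0,0.02,1.7,0,100],[0,0.02,2.2,0,100],[0,0.02,2.6,0,100],[0,0.02,2.9,0,100],[0,0.02,3.1,0,100],[0,0.02,3.2,0,100],[0,0.02,3.29,0,100],[0,0.02,3.29,0,100],[0,0.02,3.29,0,80],[0,0.02,3.29,0,75],[0,0.02,3.29,0,70],[0,0.02,3.29,0,65],[0,0.02,3.29,0,50],[0,0.02,3.29,0,50],[0,0.02,3.29,0,50],[0,0.02,3.29,0,50]])

```text
time: 30.0
tool_pos: [472.6, -28.8, 42.2]
eef_rot: [-180.0, 0.0, 166.2]
ft_force: [-0.9, -1.5, 6.2]
grip_width: 0.697
finger_force: 36.4
```

Emit:
arm_command(commands=[[0,0,-0.1,0,50],[0,0,-0.3,0,50],[0,0,-0.6,0,50],[0,0,-1.0,0,50],[0,0,-1.5,0,50],[0,0,-2,0,50],[0,0,-2.5,0,50],[0,0,-3,0,50],[0,0,-3.4,0,50],[0,0,-3.7,0,50],[0,0,-3.9,0,50],[0,0,-4,0,50],[0,0,-4,0,50],[0,0,-4,0,50],[0,0,-4,0,50],[0,0,-4,0,50],[0,0,-4,0,50],[0,0,-4,0,50],[0,0,-4,0,50],[0,0,-4,0,50]])

```text
time: 32.5
tool_pos: [472.5, -28.6, 201.7]
eef_rot: [-180.0, 0.0, 166.1]
ft_force: [-0.4, -0.1, -6.8]
grip_width: 0.701
finger_force: 39.4
```

Run:
```python
from h import *
f=[]
for i in range(4): s=snapshot("side"); f.append(r.get_state()["ft_force"][2])
print(np.round(f,2),r.get_state()["tool_pos"]);cv2.imwrite("pics/f.png",s["color"])
```

```text
[-5.53 -6.13 -6.2  -6.09] [472.52454969 -28.60440699 201.69667333]
```

View pics/f.png

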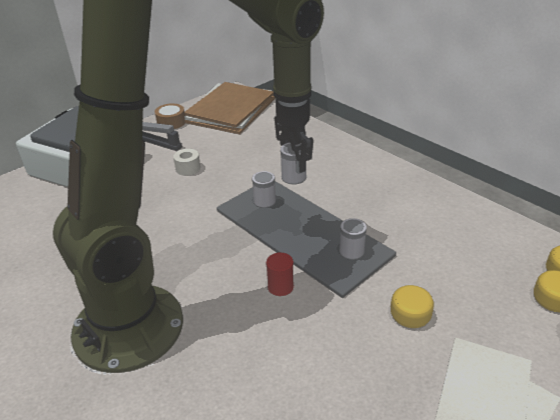

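The middle tin is held upright at about (293,165), lifted 160 mm. The other two stand on the board at (263,190) and (353,238). The cheese, label roll and red can haven't moved.

```bash
python3 -c "
from cell import r
print(r.close_job())"
```

```text
the job is handed in; nothing more can be done
None
```

The job is handed in: the middle tin weighed most (about 6.4 N, against 4.0 N left and 2.3 N right) and is held upright about 16 cm above the board, with the other two standing on it and the cheese and label roll untouched.

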